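# Pack the valve kit tray

## Robot

A 6-joint arm with a two-finger parallel gripper is mounted at the origin on the work surface. World frame = base frame: x ahead of the robot, y to its left, z up, the work surface at z = 0. Lengths are in m, angles in rad, forces in N, time in s.
With the tool pointing down it reaches from about 0.35 to 0.775 m from the base axis. Payload 7.3 kg.
Tool frame: the origin (TCP) lies at the very end of the fingers, on their centre line; the grasp point (between the pads) lies 19 mm behind it (manip.grip_point_offset is the distance from the TCP to the grasp point, in m); z points along the fingers, y is the line along which they close (so a half turn about z gives the same grasp; the last joint's range is limited). The gripper opens to 92 mm and grips with 3 to 60 N. Pads are 19 mm wide; open, the fingers measure 130 mm over their backs; the gripper's body (75 mm by 190 mm) begins 47 mm behind the grasp point.
Start: joints at [-1.364, 0.342, 1.524, -0, 1.275, -0.146], TCP at [0.181, -0.493, 0.227] pointing down, gripper open.
Joint ranges: [-2.53, 2.53], [-0.77, 2.02], [0.04, 2.7], [-1, 4.14], [0.28, 2.66], [-3.11, 3.11]. Speed limits (rad/s): [2.57, 2.57, 3.14, 3.14, 3.14, 3.14].

## Interface

Orientations are given as a unit quaternion [w, x, y, z].
In Python, from station import telemetry, optics, workorder, manip gives the robot as it stands.
- The arm moves only by the tool jog_arm, never from a script. Its argument "series" is text: rows parted by semicolons, each of 5 numbers parted by spaces: the gripper command: -1 is shut, 1 is fully open, values between are in proportion, then the shift along the tool's x, y, z in mm, then the turn about the tool's z in rad. A call has 1 to 8 rows; each row shifts and turns the commanded pose from where the row before left it, along the tool's axes as they then stand; what a row does not reach is not made up. A row lasts 1/12 s, in which the tool goes at most 41.7 mm and 7.16 degrees, less where a joint would pass 70% of its speed; a pose out of reach is approached as far as the arm can. A call with a gripper value outside its range is refused whole. The fingers move at their own pace and stop on an object; "grip_force" is the grip in N (left out, the last holds). Time passes only in rows, so rows that do not move let the fingers close. It gives the time, the measured TCP pose, the force, the opening and the grip force at its end, in the units of the state.
- telemetry.read_state(): the state, without advancing time (a new reading comes with each control period).
- optics.read_camera(name): name is "side" or "top" or "wrist"; returns (picture, depth): 480x640x3 uint8, blue, green, red; 480x640 float32, m along the optical axis (not along the pixel's ray), 0 where there is no reading.
- optics.calibration(name): a dict with "fx", "fy", "cx", "cy" (pixels), "R" (3x3) and "t" (3): a world point X has camera coordinates R X + t; the wrist camera has in their place "T_tool_cam" (4x4, takes a point from camera to tool coordinates, whose origin is the TCP and whose axes are the flange's). Camera axes: x right, y down, z forward; pixel columns grow to the right and rows downward; lengths in m; the calibration is good to about 2 mm. A picture is of the moment at which its call begins: read the wrist's pose just before it. calibration takes no time and is no camera call.
- workorder.sign_off(): hands the job in; it is judged then, once.
The state is a dict: "time": time; "joint_pos": joint angles; "qvel": joint speeds; "joint_torque": joint torques, N m; "ee_pos": TCP position; "orientation": TCP orientation; "wrist_force": force on the tool from outside, world axes, zero at the start; "torque": the same for the moment, N m; "gripper_width": finger opening in m; "gripper_force": force on a finger pad.
Only numpy, scipy, OpenCV 4.12 (cv2) and the standard library are available. Lean on these libraries where they do the work, as an engineer would, in place of code of your own. Each camera call takes 0.05 s, during which the arm holds its last target. There are 200 camera calls.

## Task

Pack one valve kit of white printed parts into the green tray: stand the four-armed handle, the white sleeve, the round flange and the bracket upright in the middle of the bay marked with its own black shape (cross, ring, round disc, rectangle). The white three-armed handle and the grey sleeve belong to another order: leave them where they stand.

Things in the scene. Friction and masses are not known exactly. Their poses are not given: they have to be found in the camera images.
- handle_c (a point): White printed four-armed handle (belongs in the kit): a cross of four arms lying on the bench, 68 mm tip to tip, each 12 mm wide and 12 mm thick, arms along its x and y, with a round hub 24 mm in diameter in the middle, 56 mm tall. Grip the hub across, clear above the arms. Stands upright, 56 mm tall; the point is at its centre, 28 mm above its underside, z up.
- sleeve_c (a point): White printed sleeve (belongs in the kit): a plain round tube, 40 mm outside and 26 mm inside diameter, open at both ends. Stands upright, 56 mm tall; the point is at its centre, 28 mm above its underside, z up.
- flange_c (a point): White printed round flange (belongs in the kit): a flat disc 56 mm in diameter and 8 mm thick with a round hub 24 mm in diameter in the middle, 56 mm tall. Grip the hub across, above the disc. Stands upright, 56 mm tall; the point is at its centre, 28 mm above its underside, z up.
- bracket_c (a point): White printed bracket (belongs in the kit): a flat rectangular foot, 60 mm along its x, 40 mm along its y, 8 mm thick, with one upright rib in the middle, 60 mm along x and 12 mm thick along y, reaching 56 mm up. Grip the rib across its thickness (closing along its y), above the foot. Stands upright, 56 mm tall; the point is at its centre, 28 mm above its underside, z up.
- tripod_c (a point): White printed three-armed handle, a look-alike that does NOT belong: like the four-armed one, but with three arms, 34 mm long from the axis. Stands upright, 56 mm tall; the point is at its centre, 28 mm above its underside, z up.
- draft_c (a point): Grey printed sleeve, a look-alike that does NOT belong: same shape and size as the white sleeve. Stands upright, 56 mm tall; the point is at its centre, 28 mm above its underside, z up.
- bay_handle_top (a point): Bay for the four-armed handle, marked with a black cross (68 mm). A yellow plate 86 mm square on the floor of a bay of the fixed green tray (2 by 2 bays, 92 mm square inside, 95 mm apart, 4 mm walls, rims 16 mm above the plate). The point is the centre of the plate's upper face (6 mm above the bench), on which the part is to stand; x, y along the tray's sides.
- bay_sleeve_top (a point): Bay for the sleeve, marked with a black ring (42 mm across with a 25 mm yellow centre). A yellow plate 86 mm square on the floor of a bay of the fixed green tray (2 by 2 bays, 92 mm square inside, 95 mm apart, 4 mm walls, rims 16 mm above the plate). The point is the centre of the plate's upper face (6 mm above the bench), on which the part is to stand; x, y along the tray's sides.
- bay_flange_top (a point): Bay for the round flange, marked with a filled black disc (56 mm). A yellow plate 86 mm square on the floor of a bay of the fixed green tray (2 by 2 bays, 92 mm square inside, 95 mm apart, 4 mm walls, rims 16 mm above the plate). The point is the centre of the plate's upper face (6 mm above the bench), on which the part is to stand; x, y along the tray's sides.
- bay_bracket_top (a point): Bay for the bracket, marked with a filled black rectangle (60 by 40 mm); which way round the bracket stands does not matter. A yellow plate 86 mm square on the floor of a bay of the fixed green tray (2 by 2 bays, 92 mm square inside, 95 mm apart, 4 mm walls, rims 16 mm above the plate). The point is the centre of the plate's upper face (6 mm above the bench), on which the part is to stand; x, y along the tray's sides.
Not all that is in view belongs to the job. What is shaped like the part that bears bay_sleeve_top but purple or turquoise is not meant. What is shaped like the part that bears bay_bracket_top but turquoise is not meant.

How it is judged:
At the end, for the whole second after the job is handed in: Each of the four white kit parts stands upright (within 0.15 rad) on the plate of its own bay, its axis within 15 mm of the bay's centre, any way round, and at rest; the white three-armed handle and the grey sleeve are within 25 mm of where they started (horizontal distance between handle_c and bay_handle_top below 0.015 m and z of handle_c in the frame of bay_handle_top below 0.033 m and angle between each of handle_c, sleeve_c, flange_c, bracket_c's own z axis and vertical below 0.15 rad and linear speed of each of handle, sleeve, flange, bracket below 0.02 m/s and horizontal distance between sleeve_c and bay_sleeve_top below 0.015 m and z of sleeve_c in the frame of bay_sleeve_top below 0.033 m and horizontal distance between flange_c and bay_flange_top below 0.015 m and z of flange_c in the frame of bay_flange_top below 0.033 m and horizontal distance between bracket_c and bay_bracket_top below 0.015 m and z of bracket_c in the frame of bay_bracket_top below 0.033 m and distance of each of tripod_c, draft_c from where it was at the start of the episode below 0.025 m); the robot touches nothing.
It fails at once if The white three-armed handle was taken or knocked more than 25 mm from its place (distance of tripod_c from where it was at the start of the episode above 0.025 m).
It fails at once if The grey sleeve was taken or knocked more than 25 mm from its place (distance of draft_c from where it was at the start of the episode above 0.025 m).
It also fails if it takes over 120 s, if anything falls off the work surface, if the arm or the gripper's body presses on something with over 40 N, if the wrist force passes 120 N, or if a joint passes its speed limit or range.

## Working session

There is one attempt and no reset: what is moved stays moved. The work goes in short steps, Python scripts to look and compute and a tool call to move; the robot and the scene stay as the last step left them, time stands still between calls to the robot, and variables do not carry over. Pictures are saved under pics/ and viewed, at most 14 in all, crops included, and the job is handed in when it is done.

Besides the shell and the picture viewer there is one more tool, called as name(argument=value, ...), one argument or row to a line, values as JSON. jog_arm: Moves the arm, as the interface text tells. Its arguments: {"type":"object","properties":{"series":{"type":"string"},"grip_force":{"type":"number"}},"required":["series"]}

```bash
mkdir -p pics; python3 - <<'E'
from station import telemetry, optics, workorder, manip
import cv2,numpy as np
s=telemetry.read_state();print(s)
print(manip.grip_point_offset)
for n in("top","side"):
    p,d=optics.read_camera(n);cv2.imwrite(f"pics/{n}0.png",p);np.save(f"{n}0.npy",d);print(n,optics.calibration(n))
print(optics.calibration("wrist"))
E
```

```text
{'time': 0.0, 'joint_pos': array([-1.36398170e+00,  3.42705112e-01,  1.52502674e+00, -4.61394474e-05,
        1.27539667e+00, -1.46014772e-01]), 'qvel': array([ 0.00108537, -0.00095294,  0.00048284, -0.00050862, -0.0010295 ,
        0.00014037]), 'joint_torque': array([-2.52337195e-03, -4.31244707e+01, -2.44221228e+01,  7.15176109e-02,
        5.58408850e-02, -1.24109888e-04]), 'ee_pos': array([ 0.18133045, -0.4922501 ,  0.22605071]), 'orientation': array([-7.66909539e-04,  9.84477771e-01,  1.75507631e-01, -4.53966923e-05]), 'wrist_force': array([-0.79744155, -0.00572153, -0.22939571]), 'torque': array([0.06292928, 0.00837385, 0.03810767]), 'gripper_force': 0.0, 'gripper_width': 0.09161690973358888}
0.0188
top {'fx': 581.2709227773701, 'fy': 581.2709227773701, 'cx': 319.7574613537985, 'cy': 237.3894893304444, 'R': array([[-0.00352376, -0.99999184, -0.00197712],
       [-0.99608979,  0.00368453, -0.08826973],
       [ 0.0882763 ,  0.00165835, -0.99609465]]), 't': array([0.0222036 , 0.56510839, 1.31064326])}
side {'fx': 587.0686715725083, 'fy': 587.0686715725083, 'cx': 313.5579159952334, 'cy': 234.01794234760752, 'R': array([[-0.76876446, -0.63944659,  0.01045268],
       [-0.49346252,  0.58270223, -0.64571886],
       [ 0.40681193, -0.50156372, -0.76350369]]), 't': array([0.42468327, 0.3061547 , 0.88850077])}
{'fx': 346.53686461297934, 'fy': 346.53686461297934, 'cx': 315.7336174951852, 'cy': 239.84642352850634, 'T_tool_cam': array([[ 4.05328005e-04, -9.69366907e-01, -2.45616847e-01,
         6.65567503e-02],
       [ 9.99999423e-01,  1.48623883e-04,  1.06367581e-03,
        -1.52446485e-04],
       [-9.94587596e-04, -2.45617136e-01,  9.69366408e-01,
        -1.57701148e-01],
       [ 0.00000000e+00,  0.00000000e+00,  0.00000000e+00,
         1.00000000e+00]])}
```

View pics/top0.png

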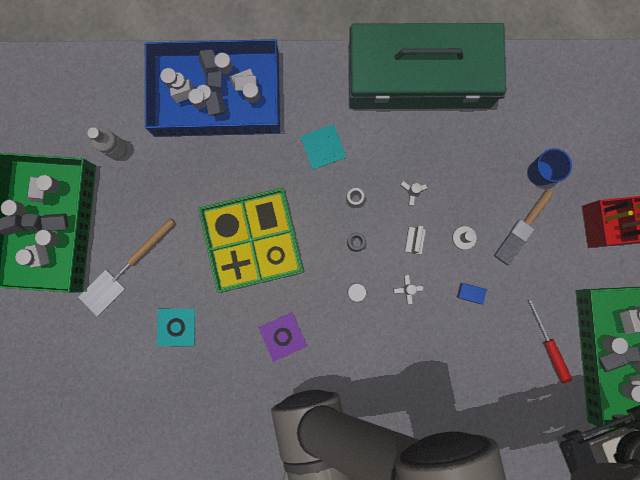

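View pics/side0.png

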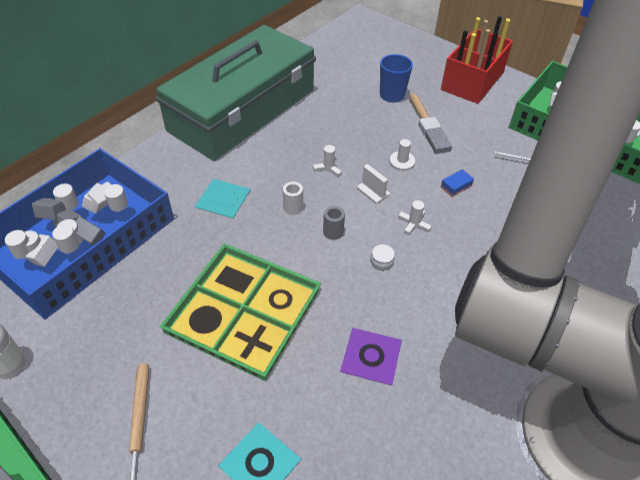

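The top view shows these candidates:
- **Handles:** (414,190) and (408,290). The arms need counting; I expect four at (408,290).
- **Sleeves:** the white one at (356,198) and the grey one at (356,242), so (356,198) fits.
- **Flange and bracket:** flange at (465,238), bracket at (416,240).
- **Plain puck:** (357,293), not part of the kit.
- **Tray bays:** disc (228,226), rectangle (267,216), cross (236,264), ring (276,256).

Next I'll confirm these in an enlarged crop and measure.

```bash
cat > h.py <<'E'
from station import telemetry, optics, workorder, manip
import cv2,numpy as np
from scipy.spatial.transform import Rotation as Rn
def toplane(c,uv,z):
    C=-c["R"].T@c["t"]; r=c["R"].T@np.array([(uv[0]-c["cx"])/c["fx"],(uv[1]-c["cy"])/c["fy"],1])
    return C+r*(z-C[2])/r[2]
def cloud(c,d):
    v,u=np.mgrid[:480,:640]
    P=np.stack([(u-c["cx"])/c["fx"]*d,(v-c["cy"])/c["fy"]*d,d],-1)
    return (P-c["t"])@c["R"]
E
python3 - <<'E'
from h import *
im=cv2.imread("pics/top0.png");d=np.load("top0.npy");c=optics.calibration("top")
X=cloud(c,d)
# heights of bench & tops
print("bench z",np.median(X[250:280,430:460,2]))
for n,(u,v) in dict(sleeveW=(356,198),sleeveG=(356,242),hA=(414,190),hB=(408,290),fl=(465,238),br=(416,240),puck=(357,293)).items():
    W=X[v-22:v+22,u-22:u+22].reshape(-1,3)
    t=W[W[:,2]>0.046]
    if len(t)<5: print(n,len(t),W[:,2].max());continue
    r=cv2.minAreaRect((t[:,:2]*1000).astype(np.float32))
    print(n,len(t),"mid",np.round(r[0],1),"size",np.round(r[1],1),"ang",round(r[2],1),"mean",np.round(t.mean(0)*1000,1))
# bays
hsv=cv2.cvtColor(im,cv2.COLOR_BGR2HSV)
y=cv2.inRange(hsv,(20,120,90),(35,255,255))
y[:180]=0;y[300:]=0;y[:,:195]=0;y[:,310:]=0
cs,_=cv2.findContours(y,cv2.RETR_EXTERNAL,cv2.CHAIN_APPROX_NONE)
for k in cs:
    if cv2.contourArea(k)<300: continue
    P=np.array([toplane(c,p[0],.006)[:2]*1000 for p in k],np.float32)
    r=cv2.minAreaRect(P); m=k.reshape(-1,2).mean(0)
    print("bay px",m.round(),np.round(r[0],1),np.round(r[1],1),round(r[2],1))
cv2.imwrite("pics/crop.png",cv2.resize(im[170:315,335:495],None,fx=4,fy=4,interpolation=cv2.INTER_CUBIC))
E
```

```text
bench z -0.00018875660147679832
sleeveW 152 mid [558.4 -32.8] size [ 38.5 241.3] ang 74.5 mean [647.9 -56.8 106.5]
sleeveG 154 mid [514.2 -21.6] size [ 38.1 150.8] ang 45.2 mean [548.5 -56.8 122.5]
hA 99 mid [568.5 -90.2] size [ 20.9 324.3] ang 44.7 mean [ 648.6 -172.9  200. ]
hB 99 mid [446.6 -88.1] size [212.1  22.2] ang 89.9 mean [ 446.  -167.5  147.4]
fl 104 mid [ 511.5 -153.5] size [ 22.7 365.8] ang 18.4 mean [ 558.  -295.4  130.1]
br 160 mid [ 499.7 -107.3] size [ 47.5 267.4] ang 32.8 mean [ 553.6 -189.5  120.3]
puck 7 mid [447.3  17.9] size [0. 0.] ang 0.0 mean [ 447.3   17.9 1355.5]
bay px [236. 265.] [504.2 216. ] [85.8 86.2] 13.3
bay px [275. 255.] [526.1 123.5] [85.9 86.2] 13.3
bay px [227. 225.] [596.6 237.9] [85.5 86.1] 13.3
bay px [266. 216.] [618.5 145.3] [85.7 86.4] 13.3
```

View pics/crop.png

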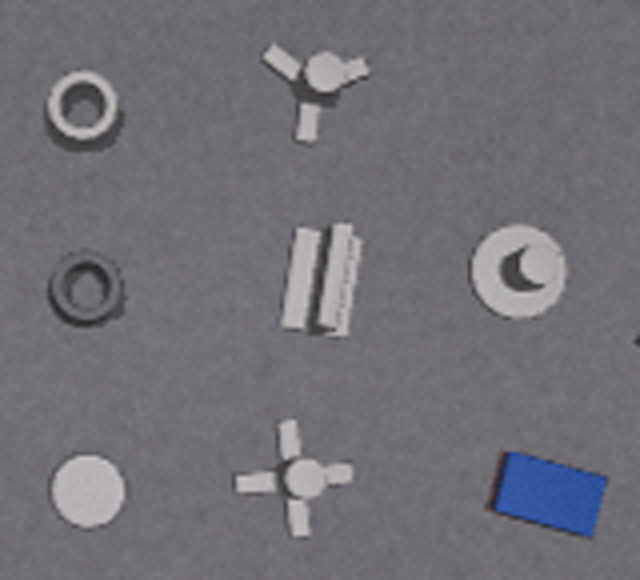

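The crop confirms four arms at crop (300,478), so the handle is the one at (408,290); the tripod is at (414,190). The white sleeve is at (356,198), the bracket's rib runs near-vertical at (418,240), and the flange hub is at (470,236). I'll measure again, leaving out pixels with no depth.

```bash
python3 - <<'E'
from h import *
for cam in("top","side"):
  im=cv2.imread(f"pics/{cam}0.png");d=np.load(f"{cam}0.npy");c=optics.calibration(cam);X=cloud(c,d)
  for n,(x,y) in dict(sleeveW=(571,-61),sleeveG=(496,-61),hA=(580,-160),hB=(412,-152),fl=(500,-250),br=(497,-165)).items():
    m=(d>0)&(np.hypot(X[...,0]*1000-x,X[...,1]*1000-y)<52)
    t=X[m&(X[...,2]>.052)&(X[...,2]<.062)]*1000; lo=X[m&(X[...,2]>.005)&(X[...,2]<.062)]*1000
    if len(t)<5: print(n,len(t));continue
    r=cv2.minAreaRect(t[:,:2].astype(np.float32))
    print(cam,n,len(t),"mid",np.round(r[0],1),"size",np.round(r[1],1),"ang",round(r[2],1),"z",round(np.median(t[:,2]),1),"all",*[np.round(q,1) for q in cv2.minAreaRect(lo[:,:2].astype(np.float32))])
  # arms of four-armed handle
  m=(d>0)&(X[...,2]>.008)&(X[...,2]<.016)&(np.hypot(X[...,0]-.412,X[...,1]+.152)<.05)
  a=X[m][:,:2]*1000; print("arms box",a.min(0).round(),a.max(0).round())
print(Rn.from_quat(np.roll(telemetry.read_state()["orientation"],-1)).as_matrix().round(3))
E
```

```text
top sleeveW 123 mid [554.1 -61.1] size [36.4 36. ] ang 1.0 z 55.4 all [570.1 -59.7] [93.9 87.3] 72.6
top sleeveG 41 mid [540.6 -61. ] size [31.8  9.3] ang 89.4 z 54.6 all [497.2 -61.8] [96.5 95.7] 44.3
top hA 95 mid [ 565.6 -201.8] size [12.2 48.4] ang 80.1 z 56.0 all [ 576.3 -166. ] [89.6 99.6] 49.1
top hB 68 mid [ 444.1 -179.8] size [23.2 16.3] ang 47.9 z 55.6 all [ 408.5 -152.5] [92.3 93. ] 6.9
fl 0
top br 47 mid [ 490.8 -190.2] size [17.9 94.6] ang 78.1 z 55.1 all [ 496.8 -169.1] [99.  91.3] 25.8
arms box [ 371. -192.] [ 456. -148.]
side sleeveW 151 mid [554.2 -60.6] size [39.5 37.6] ang 73.0 z 54.8 all [554.2 -60. ] [39.4 41.5] 69.1
side sleeveG 51 mid [539.7 -60.2] size [30.2 10.1] ang 89.1 z 55.2 all [495.1 -62. ] [101.9  39.8] 0.4
side hA 97 mid [ 562.9 -200.8] size [14.7 53.5] ang 75.1 z 54.9 all [ 561.3 -193.4] [29.  62.3] 80.6
side hB 75 mid [ 444.3 -180.1] size [22.5 17.1] ang 50.6 z 54.8 all [ 437.9 -174.7] [52.4 34.2] 48.9
fl 0
side br 52 mid [ 491.6 -189.3] size [18.7 96. ] ang 77.6 z 54.6 all [ 492.1 -181.9] [ 38.3 102.8] 73.6
arms box [ 411. -190.] [ 456. -147.]
[[ 0.938  0.346 -0.   ]
 [ 0.346 -0.938  0.001]
 [ 0.    -0.001 -1.   ]]
```

```bash
python3 - <<'E'
from h import *
for cam in("top","side"):
  d=np.load(f"{cam}0.npy");c=optics.calibration(cam);X=cloud(c,d)*1000
  box=(d>0)&(X[...,0]>380)&(X[...,0]<640)&(X[...,1]<0)&(X[...,1]>-340)
  m=(box&(X[...,2]>49)&(X[...,2]<63)).astype(np.uint8)
  n,L=cv2.connectedComponents(m)
  for i in range(1,n):
    t=X[L==i]
    if len(t)<25: continue
    r=cv2.minAreaRect(t[:,:2].astype(np.float32)); v,u=np.nonzero(L==i)
    print(cam,"px",round(u.mean()),round(v.mean()),len(t),np.round(r[0],1),np.round(r[1],1),round(r[2],1),"z",round(np.median(t[:,2]),1))
  for n,(x,y) in dict(hB=(437,-173),hA=(610,-190)).items():
    q=box&(X[...,2]>8)&(X[...,2]<16)&(np.hypot(X[...,0]-x,X[...,1]-y)<55)
    a=X[q][:,:2]-[x,y]; th=np.degrees(np.arctan2(a[:,1],a[:,0]));rr=np.hypot(*a.T)
    print(n,np.histogram(th[rr>18],bins=np.arange(-180,181,10))[0])
E
```

```text
top px 418 238 149 [ 560.  -201.1] [13.1 59.5] 79.6 z 55.4
top px 469 236 91 [ 565.7 -315.6] [20.8 23.1] 1.0 z 55.8
top px 356 241 141 [554.2 -61. ] [36.6 36.2] 1.3 z 54.9
top px 411 289 89 [ 445.7 -181.7] [21.8 22.5] 63.7 z 55.3
hB [ 0  3  6  8  2  2  1  0  0  1 16  9  1  0  1  8 21 19  0  0  0  0  0  2
  5  3  4  0  0  0  0  0  0  0  0  1]
hA [19  8  2  8  1  0  0  1  0  0  0  0  0  0  0  0  0  0  0  0  0  0  0  0
  0  0  1  0  0  0  0  0  0  1  2 24]
side px 405 144 84 [ 565.1 -313.6] [22.5 23.1] 85.4 z 53.7
side px 375 174 161 [ 559.7 -199.6] [16.  62.3] 78.9 z 54.2
side px 418 206 108 [ 446.3 -181.8] [21.4 22.7] 37.2 z 54.4
side px 334 215 208 [553.7 -60.7] [37.6 41.9] 38.3 z 54.1
hB [ 0  7  6  9  4  1  1  0  0  3  4  0  0  0  0  5 20 25  2  0  0  0  0  2
  8  7  5  1  0  0  0  0  0  0  0  0]
hA [18 15  4  1  0  0  0  0  0  0  0  0  0  0  0  0  0  0  0  0  0  0  0  0
  0  0  0  0  0  0  0  0  0  0  1  9]
```

```bash
cat >> h.py <<'E'
def go(x,y,z):
    "tool-axis shifts (mm) to a TCP target in mm"
    s=telemetry.read_state();R=Rn.from_quat(np.roll(s["orientation"],-1))
    dl=R.inv().apply(np.array([x,y,z])-s["ee_pos"]*1000)
    print("dtool",dl.round(1),"rows>=",np.ceil(np.linalg.norm(dl)/40),"yaw",np.degrees(np.arctan2(*R.as_matrix()[1::-1,0])).round(1),"ee",(s["ee_pos"]*1000).round(1),"w",round(s["gripper_width"]*1000,1),"t",round(s["time"],2))
E
python3 - <<'E'
from h import *
for cam in("top","side"):
  d=np.load(f"{cam}0.npy");c=optics.calibration(cam);X=cloud(c,d)*1000
  m=((d>0)&(X[...,0]>600)&(X[...,0]<720)&(X[...,1]<0)&(X[...,1]>-260)&(X[...,2]>49)&(X[...,2]<63)).astype(np.uint8)
  n,L=cv2.connectedComponents(m)
  for i in range(1,n):
    t=X[L==i]
    if len(t)>25:
      r=cv2.minAreaRect(t[:,:2].astype(np.float32)); print(cam,len(t),np.round(r[0],1),np.round(r[1],1),round(r[2],1),np.median(t[:,2]).round(1))
E
```

```text
top 85 [ 674.3 -196.6] [22.3 22.1] 72.3 55.7
top 141 [656.1 -59.9] [37.2 36.5] 0.3 55.3
side 80 [ 674.6 -195.9] [21.6 23.3] 55.1 54.0
side 185 [656.6 -59.7] [37.6 42.2] 46.6 54.0
```

jog_arm(
  series="0.3 0 0 0 0.107; 0.3 0 0 0 0.107; 0.3 0 0 0 0.107; 0.3 0 0 0 0.107; 0.3 0 0 0 0.106; 0.3 0 0 0 0; 0.3 0 0 0 0",
  grip_force=20,
)

```text
time: 0.68
ee_pos: [0.1814, -0.4925, 0.2264]
orientation: [-0.0, 0.996, -0.089, -0.0]
wrist_force: [-0.7, -0.3, 0.3]
gripper_width: 0.06
gripper_force: 0.0
```

```bash
python3 -c "
from h import *
go(446,-182,120)"
```

```text
dtool [ 205.5 -352.4  106.6] rows>= 11.0 yaw -10.2 ee [ 181.4 -492.5  226.4] w 60.0 t 0.68
```

jog_arm(
  series="0.3 18.7 -32 9.7 0; 0.3 18.7 -32 9.7 0; 0.3 18.7 -32 9.7 0; 0.3 18.7 -32 9.7 0; 0.3 18.7 -32 9.7 0; 0.3 18.7 -32 9.7 0; 0.3 18.7 -32 9.7 0; 0.3 18.7 -32 9.7 0",
)

```text
time: 1.35
ee_pos: [0.3755, -0.2663, 0.1488]
orientation: [0.0, 0.996, -0.089, 0.0]
wrist_force: [1.5, -0.4, -0.6]
gripper_width: 0.0597
gripper_force: 0.0
```

jog_arm(
  series="0.3 18.7 -32 9.7 0; 0.3 18.7 -32 9.7 0; 0.3 18.7 -32 9.7 0; 0.3 0 0 0 0; 0.3 0 0 0 0; 0.3 0 0 0 0",
)

```text
time: 1.85
ee_pos: [0.4471, -0.1835, 0.12]
orientation: [0.0, 0.996, -0.089, -0.0]
wrist_force: [0.0, -0.2, 0.1]
gripper_width: 0.0599
gripper_force: 0.0
```

```bash
python3 -c "
from h import *
go(446,-182,24)"
```

```text
dtool [-1.3 -1.3 96. ] rows>= 3.0 yaw -10.2 ee [ 447.1 -183.5  120. ] w 59.9 t 1.85
```

Descend and grip the handle, then lift it.

jog_arm(
  series="0.3 -1.3 -1.3 26 0; 0.3 0 0 30 0; 0.3 0 0 25 0; 0.3 0 0 15 0; 0.3 0 0 0 0; -1 0 0 0 0; -1 0 0 0 0; -1 0 0 0 0",
)

```text
time: 2.52
ee_pos: [0.4469, -0.183, 0.0254]
orientation: [0.001, 0.996, -0.091, 0.001]
wrist_force: [0.6, 0.2, -0.2]
gripper_width: 0.0443
gripper_force: 0.0
```

jog_arm(
  series="-1 0 0 0 0; -1 0 0 0 0; -1 0 0 -10 0; -1 0 0 -25 0; -1 0 0 -35 0; -1 0 0 -20 0; -1 0 0 0 0; -1 0 0 0 0",
)

```text
time: 3.18
ee_pos: [0.4468, -0.1822, 0.1156]
orientation: [0.001, 0.996, -0.09, 0.002]
wrist_force: [0.4, -0.5, -1.1]
gripper_width: 0.0235
gripper_force: 20.0
```

```bash
python3 - <<'E'
from h import *
go(504,216,114)
p,d=optics.read_camera("wrist");q,_=optics.read_camera("side");cv2.imwrite("pics/a.png",np.hstack([cv2.resize(p,(400,300)),cv2.resize(q,(400,300))]))
E
```

```text
dtool [ -15.3 -402.1    1. ] rows>= 11.0 yaw -10.4 ee [ 446.8 -182.2  115.6] w 23.5 t 3.18
```

View pics/a.png

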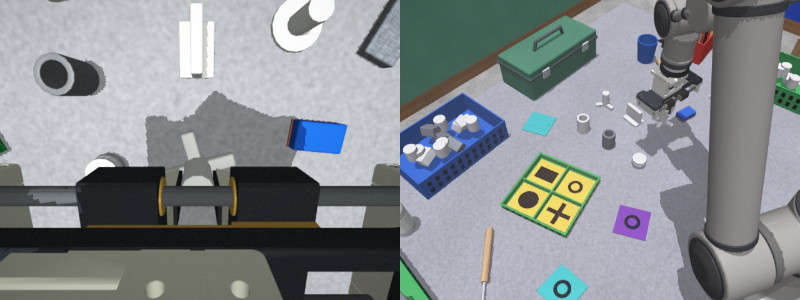

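The handle is held: opening 23.5 mm, hub between the pads. Carry it to the cross bay.

jog_arm(
  series="-1 -1 -18 0 0; -1 -1.4 -36 0 0; -1 -1.4 -38 0 0; -1 -1.4 -38 0 0; -1 -1.4 -38 0 0; -1 -1.4 -38 0 0; -1 -1.4 -38 0 0; -1 -1.4 -38 0 0",
)

```text
time: 3.95
ee_pos: [0.4853, 0.0992, 0.1126]
orientation: [0.0, 0.996, -0.091, -0.002]
wrist_force: [0.4, 0.5, 0.1]
gripper_width: 0.0238
gripper_force: 20.0
```

jog_arm(
  series="-1 -1.4 -38 0 0; -1 -1.4 -38 0 0; -1 -1.3 -28 0 0; -1 -1 -16 0 0; -1 0 0 0 0; -1 0 0 0 0; -1 0 0 0 0",
)

```text
time: 4.53
ee_pos: [0.5022, 0.2153, 0.1129]
orientation: [0.001, 0.996, -0.091, -0.001]
wrist_force: [-0.4, 0.4, 0.6]
gripper_width: 0.0233
gripper_force: 20.0
```

```bash
python3 -c "
from h import *
go(504,216,32)"
```

```text
dtool [ 1.8 -1.1 80.9] rows>= 3.0 yaw -10.4 ee [502.2 215.3 112.9] w 23.3 t 4.53
```

jog_arm(
  series="-1 1.8 -1.1 25 0; -1 0 0 30 0; -1 0 0 15 0; -1 0 0 7 0; -1 0 0 4 0; -1 0 0 0 0; -1 0 0 0 0",
)

```text
time: 5.12
ee_pos: [0.5053, 0.2148, 0.034]
orientation: [0.001, 0.996, -0.091, 0.0]
wrist_force: [-1.6, -4.3, 8.4]
gripper_width: 0.0234
gripper_force: 20.0
```

jog_arm(
  series="-0.1 0 0 0 0; 0.1 0 0 0 0; 0.3 0 0 0 0; 0.3 0 0 0 0; 0.3 0 0 -15 0; 0.3 0 0 -30 0; 0.3 0 0 -35 0; 0.3 0 0 -10 0",
)

```text
time: 5.78
ee_pos: [0.5071, 0.2176, 0.1274]
orientation: [-0.001, 0.996, -0.09, 0.003]
wrist_force: [1.7, -0.3, -0.0]
gripper_width: 0.0596
gripper_force: 0.0
```

```bash
python3 -c "
from h import *
go(656,-60,120)"
```

```text
dtool [196.4 246.3   8. ] rows>= 8.0 yaw -10.4 ee [507.1 217.6 127.4] w 59.6 t 5.78
```

jog_arm(
  series="0.3 22 27.5 0 0; 0.3 22 27.5 0 0; 0.3 22 27.5 0 0; 0.3 22 27.5 0 0; 0.3 22 27.5 0 0; 0.3 22 27.5 0 0; 0.3 22 27.5 0 0; 0.3 22 27.5 0 0",
)

```text
time: 6.45
ee_pos: [0.6387, -0.0328, 0.1225]
orientation: [-0.0, 0.996, -0.091, -0.0]
wrist_force: [0.9, 0.5, -0.2]
gripper_width: 0.0598
gripper_force: 0.0
```

jog_arm(
  series="0.3 20 26 0 0; 0.3 0 0 0 0; 0.3 0 0 0 0; 0.3 0 0 0 0",
)

```text
time: 6.78
ee_pos: [0.6527, -0.0598, 0.1222]
orientation: [-0.0, 0.996, -0.091, -0.001]
wrist_force: [-0.1, 0.1, 0.6]
gripper_width: 0.0594
gripper_force: 0.0
```

```bash
python3 - <<'E'
from h import *
go(656,-60,24)
p,d=optics.read_camera("wrist");q,_=optics.read_camera("top");cv2.imwrite("pics/b.png",np.hstack([cv2.resize(p,(400,300)),cv2.resize(q[170:320,170:370],(400,300))]))
E
```

```text
dtool [ 3.4 -0.4 98.2] rows>= 3.0 yaw -10.4 ee [652.7 -59.8 122.2] w 59.4 t 6.78
```

View pics/b.png

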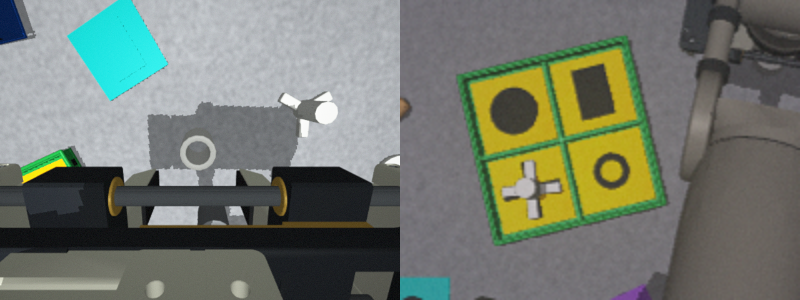

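The handle stands upright on the cross at crop (527,188). In the wrist view the white sleeve is centred between the fingers at (198,152). Descend and grip it.

jog_arm(
  series="0.3 3.4 -0.4 28 0; 0.3 0 0 30 0; 0.3 0 0 25 0; 0.3 0 0 15 0; 0.3 0 0 0 0; -1 0 0 0 0; -1 0 0 0 0; -1 0 0 0 0",
)

```text
time: 7.55
ee_pos: [0.6579, -0.0602, 0.027]
orientation: [0.0, 0.996, -0.09, 0.002]
wrist_force: [-0.1, -0.7, 0.8]
gripper_width: 0.0444
gripper_force: 0.0
```

jog_arm(
  series="-1 0 0 0 0; -1 0 0 0 0; -1 0 0 -10 0; -1 0 0 -30 0; -1 0 0 -38 0; -1 0 0 -22 0; -1 0 0 0 0; -1 0 0 0 0",
)

```text
time: 8.22
ee_pos: [0.6576, -0.0607, 0.1274]
orientation: [0.0, 0.996, -0.091, 0.002]
wrist_force: [-0.4, 0.7, -0.7]
gripper_width: 0.0398
gripper_force: 20.0
```

```bash
python3 -c "
from h import *
go(526,123.5,125)"
```

```text
dtool [-162.7 -157.5    1.8] rows>= 6.0 yaw -10.4 ee [657.6 -60.7 127.4] w 39.8 t 8.22
```

jog_arm(
  series="-1 -14 -14 0 0; -1 -25 -24 0 0; -1 -28 -27 0 0; -1 -28 -27 0 0; -1 -28 -27 0 0; -1 -24 -23.5 0 0; -1 -15 -15 0 0; -1 0 0 0 0",
)

```text
time: 8.88
ee_pos: [0.522, 0.1267, 0.1238]
orientation: [0.0, 0.996, -0.089, -0.002]
wrist_force: [-0.1, -0.4, 0.2]
gripper_width: 0.0395
gripper_force: 20.0
```

jog_arm(
  series="-1 0 0 0 0; -1 0 0 0 0",
)

```text
time: 9.05
ee_pos: [0.5258, 0.1232, 0.1244]
orientation: [0.0, 0.996, -0.09, -0.0]
wrist_force: [-0.3, -0.6, 0.0]
gripper_width: 0.0399
gripper_force: 20.0
```

```bash
python3 -c "
from h import *
go(527,123.5,33)"
```

```text
dtool [ 1.2 -0.6 91.4] rows>= 3.0 yaw -10.4 ee [525.8 123.2 124.4] w 39.9 t 9.05
```

jog_arm(
  series="-1 1.2 -0.6 25 0; -1 0 0 30 0; -1 0 0 20 0; -1 0 0 9 0; -1 0 0 6 0; -1 0 0 1 0; -1 0 0 0 0; -1 0 0 0 0",
)

```text
time: 9.72
ee_pos: [0.5281, 0.1239, 0.035]
orientation: [-0.0, 0.996, -0.091, 0.001]
wrist_force: [0.2, 0.7, 0.1]
gripper_width: 0.0396
gripper_force: 20.0
```

jog_arm(
  series="0.1 0 0 0 0; 0.3 0 0 0 0; 0.3 0 0 0 0; 0.3 0 0 0 0; 0.3 0 0 -15 0; 0.3 0 0 -35 0; 0.3 0 0 -35 0; 0.3 0 0 -10 0",
)

```text
time: 10.38
ee_pos: [0.5296, 0.1244, 0.134]
orientation: [-0.001, 0.996, -0.09, 0.004]
wrist_force: [1.2, 0.7, 1.2]
gripper_width: 0.0594
gripper_force: 0.0
```

```bash
python3 -c "
from h import *
go(560,-200,130)"
```

```text
dtool [ 88.3 313.6   4.1] rows>= 9.0 yaw -10.4 ee [529.6 124.4 134. ] w 59.4 t 10.38
```

Dropped from no more than about 2 mm. On to the bracket.

jog_arm(
  series="0.3 9 33 0 0; 0.3 10 35 0 0; 0.3 10 35 0 0; 0.3 10 35 0 0; 0.3 10 35 0 0; 0.3 10 35 0 0; 0.3 10 35 0 0; 0.3 10 35 0 0",
)

```text
time: 11.05
ee_pos: [0.5545, -0.1654, 0.1289]
orientation: [0.0, 0.996, -0.09, 0.0]
wrist_force: [0.7, -0.8, -0.1]
gripper_width: 0.0598
gripper_force: 0.0
```

jog_arm(
  series="0.3 9.3 35.5 3 0; 0.3 0 0 0 0; 0.3 0 0 0 0; 0.3 0 0 0 0",
)

```text
time: 11.38
ee_pos: [0.5571, -0.1997, 0.1256]
orientation: [-0.0, 0.996, -0.091, -0.0]
wrist_force: [0.2, 1.0, -1.1]
gripper_width: 0.0597
gripper_force: 0.0
```

```bash
python3 - <<'E'
from h import *
go(560,-200,24)
p,d=optics.read_camera("wrist");q,_=optics.read_camera("top");cv2.imwrite("pics/c.png",np.hstack([cv2.resize(p,(400,300)),cv2.resize(q[170:320,170:370],(400,300))]))
E
```

```text
dtool [  3.   -0.2 101.6] rows>= 3.0 yaw -10.4 ee [ 557.1 -199.7  125.6] w 59.7 t 11.38
```

View pics/c.png

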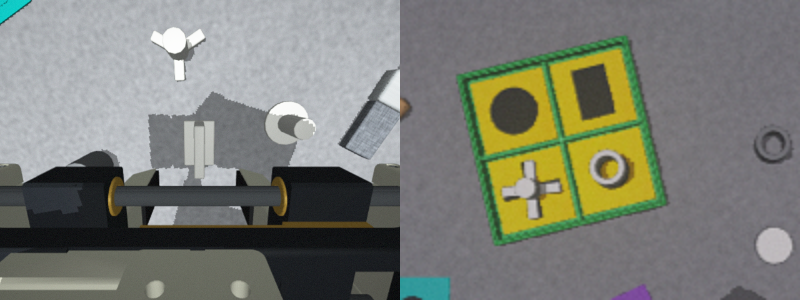

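The sleeve stands on the ring at crop (610,168). In the wrist view the bracket's rib at (199,147) is aligned with and centred between the fingers.

jog_arm(
  series="0.3 3 -0.2 30 0; 0.3 0 0 30 0; 0.3 0 0 26 0; 0.3 0 0 15 0; 0.3 0 0 0 0; -1 0 0 0 0; -1 0 0 0 0; -1 0 0 0 0",
)

```text
time: 12.15
ee_pos: [0.5616, -0.2007, 0.0268]
orientation: [0.001, 0.996, -0.09, 0.001]
wrist_force: [-0.9, -0.6, -0.6]
gripper_width: 0.0441
gripper_force: 0.0
```

jog_arm(
  series="-1 0 0 0 0; -1 0 0 0 0; -1 0 0 0 0; -1 0 0 -10 0; -1 0 0 -30 0; -1 0 0 -38 0; -1 0 0 -22 0; -1 0 0 0 0",
)

```text
time: 12.82
ee_pos: [0.5634, -0.2021, 0.1317]
orientation: [0.002, 0.996, -0.09, 0.005]
wrist_force: [0.4, -0.1, 0.6]
gripper_width: 0.0001
gripper_force: 0.0
```

```bash
python3 -c "
from h import *
go(618.5,145,125)"
```

```text
dtool [  -8.4 -351.3    5.5] rows>= 9.0 yaw -10.4 ee [ 563.4 -202.1  131.7] w 0.1 t 12.82
```

The fingers closed to 0, so this grasp failed. I'll look before doing anything else.

```bash
python3 - <<'E'
from h import *
p,d=optics.read_camera("wrist");q,_=optics.read_camera("side");cv2.imwrite("pics/d.png",np.hstack([cv2.resize(p,(400,300)),cv2.resize(q[100:310,250:530],(400,300))]))
for cam in("top","side"):
  _,d=optics.read_camera(cam);c=optics.calibration(cam);X=cloud(c,d)*1000
  b=(d>0)&(np.hypot(X[...,0]-560,X[...,1]+200)<75)
  for lo,hi in((4,14),(40,63)):
    n,L=cv2.connectedComponents((b&(X[...,2]>lo)&(X[...,2]<hi)).astype(np.uint8))
    for i in range(1,n):
      t=X[L==i]
      if len(t)>20:
        r=cv2.minAreaRect(t[:,:2].astype(np.float32)); print(cam,lo,len(t),np.round(r[0],1),np.round(r[1],1),round(r[2],1),"z",np.median(t[:,2]).round(1))
E
```

```text
side 4 241 [ 557.3 -193.7] [65.2 38.2] 7.5 z 7.0
side 40 248 [ 559.5 -200.3] [16.5 62.6] 81.2 z 52.7
```

View pics/d.png

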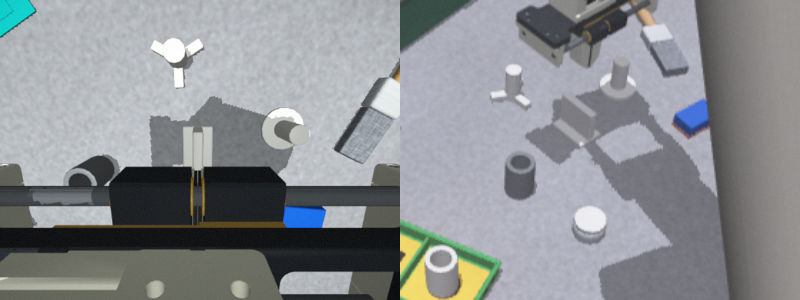

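The bracket still stands where it was at (559.5,-200.3). The lift started before the fingers had closed on the thin rib. I'll retry with a smaller opening and wait for the grip.

jog_arm(
  series="-0.1 0 0 0 0; -0.1 0 0 0 0; -0.1 0 0 0 0; -0.1 0 0 0 0; -0.1 0 0 0 0; -0.1 0 0 0 0",
)

```text
time: 13.52
ee_pos: [0.5604, -0.2006, 0.1248]
orientation: [-0.0, 0.996, -0.09, -0.0]
wrist_force: [-0.5, 0.5, -0.0]
gripper_width: 0.036
gripper_force: 0.0
```

```bash
python3 -c "
from h import *
go(560,-200.5,25)"
```

```text
dtool [-0.4 -0.  99.8] rows>= 3.0 yaw -10.4 ee [ 560.4 -200.6  124.8] w 36.0 t 13.52
```

jog_arm(
  series="-0.1 0 0 28 0; -0.1 0 0 30 0; -0.1 0 0 26 0; -0.1 0 0 15 0; -0.1 0 0 0 0; -0.1 0 0 0 0; -1 0 0 0 0; -1 0 0 0 0",
)

```text
time: 14.18
ee_pos: [0.5615, -0.2011, 0.0277]
orientation: [0.001, 0.996, -0.09, 0.001]
wrist_force: [-0.6, -0.4, 0.6]
gripper_width: 0.0321
gripper_force: 0.0
```

jog_arm(
  series="-1 0 0 0 0; -1 0 0 0 0; -1 0 0 0 0; -1 0 0 0 0; -1 0 0 0 0; -1 0 0 0 0",
)

```text
time: 14.68
ee_pos: [0.5608, -0.2008, 0.0267]
orientation: [0.0, 0.996, -0.09, 0.001]
wrist_force: [-1.0, -0.5, 6.0]
gripper_width: 0.0118
gripper_force: 20.0
```

Held at 11.8 mm. Lift.

jog_arm(
  series="-1 0 0 -10 0; -1 0 0 -30 0; -1 0 0 -38 0; -1 0 0 -22 0; -1 0 0 0 0; -1 0 0 0 0; -1 0 0 0 0",
)

```text
time: 15.27
ee_pos: [0.5598, -0.2002, 0.1252]
orientation: [-0.0, 0.996, -0.09, -0.001]
wrist_force: [-1.0, 0.5, -1.3]
gripper_width: 0.0123
gripper_force: 20.0
```

```bash
python3 -c "
from h import *
go(618.5,145,125)"
```

```text
dtool [  -4.4 -350.1    0.4] rows>= 9.0 yaw -10.4 ee [ 559.8 -200.2  125.2] w 12.3 t 15.27
```

jog_arm(
  series="-1 0 -18 0 0; -1 -0.5 -32 0 0; -1 -0.5 -36 0 0; -1 -0.5 -36 0 0; -1 -0.5 -36 0 0; -1 -0.5 -36 0 0; -1 -0.5 -36 0 0; -1 -0.5 -36 0 0",
)

```text
time: 15.93
ee_pos: [0.6038, 0.0634, 0.1239]
orientation: [0.0, 0.996, -0.091, -0.002]
wrist_force: [0.9, 0.1, -0.8]
gripper_width: 0.012
gripper_force: 20.0
```

jog_arm(
  series="-1 -0.5 -36 0 0; -1 -0.4 -30 0 0; -1 0 -18 0 0; -1 0 0 0 0; -1 0 0 0 0; -1 0 0 0 0",
)

```text
time: 16.43
ee_pos: [0.6184, 0.1437, 0.1245]
orientation: [0.001, 0.996, -0.091, -0.001]
wrist_force: [-0.7, 0.4, -0.3]
gripper_width: 0.0119
gripper_force: 20.0
```

```bash
python3 -c "
from h import *
go(618.5,145,33.5)"
```

```text
dtool [ 0.1 -1.4 91. ] rows>= 3.0 yaw -10.4 ee [618.4 143.7 124.5] w 11.9 t 16.43
```

jog_arm(
  series="-1 0 -1.4 25 0; -1 0 0 30 0; -1 0 0 20 0; -1 0 0 9 0; -1 0 0 6 0; -1 0 0 1 0; -1 0 0 0 0; -1 0 0 0 0",
)

```text
time: 17.1
ee_pos: [0.6204, 0.1457, 0.0364]
orientation: [-0.0, 0.996, -0.091, 0.001]
wrist_force: [0.1, 0.3, -0.1]
gripper_width: 0.012
gripper_force: 20.0
```

jog_arm(
  series="-0.5 0 0 0 0; -0.2 0 0 0 0; 0.1 0 0 0 0; 0.1 0 0 0 0; 0.1 0 0 0 0; 0.1 0 0 -20 0; 0.1 0 0 -35 0; 0.1 0 0 -40 0",
)

```text
time: 17.77
ee_pos: [0.6179, 0.1457, 0.1288]
orientation: [0.001, 0.996, -0.09, -0.003]
wrist_force: [1.4, 0.0, 0.7]
gripper_width: 0.0501
gripper_force: 0.0
```

```bash
python3 -c "
from h import *
go(565.5,-315,130)"
```

```text
dtool [ 31.5 462.6  -0.6] rows>= 12.0 yaw -10.4 ee [617.9 145.7 128.8] w 50.1 t 17.77
```

jog_arm(
  series="0.1 2.5 30 0 0; 0.1 2.5 36 0 0; 0.1 2.5 36 0 0; 0.1 2.5 36 0 0; 0.1 2.5 36 0 0; 0.1 2.5 36 0 0; 0.1 2.5 36 0 0; 0.1 2.5 36 0 0",
)

```text
time: 18.43
ee_pos: [0.5879, -0.1368, 0.1302]
orientation: [0.0, 0.996, -0.09, 0.0]
wrist_force: [-0.4, 0.1, 0.5]
gripper_width: 0.0505
gripper_force: 0.0
```

jog_arm(
  series="0.1 2.5 36 0 0; 0.1 2.5 36 0 0; 0.1 2.5 36 0 0; 0.1 2.5 36 0 0; 0.1 1.5 36 0 0; 0.1 0 0 0 0; 0.1 0 0 0 0; 0.1 0 0 0 0",
)

```text
time: 19.1
ee_pos: [0.567, -0.3138, 0.1298]
orientation: [-0.0, 0.996, -0.091, -0.0]
wrist_force: [0.7, -0.4, 0.2]
gripper_width: 0.0506
gripper_force: 0.0
```

```bash
python3 - <<'E'
from h import *
go(565.5,-315,25)
p,d=optics.read_camera("wrist");q,_=optics.read_camera("top");cv2.imwrite("pics/e.png",np.hstack([cv2.resize(p,(400,300)),cv2.resize(q[170:320,170:370],(400,300))]))
E
```

```text
dtool [ -1.2   1.6 104.8] rows>= 3.0 yaw -10.4 ee [ 567.  -313.8  129.8] w 50.6 t 19.1
```

View pics/e.png

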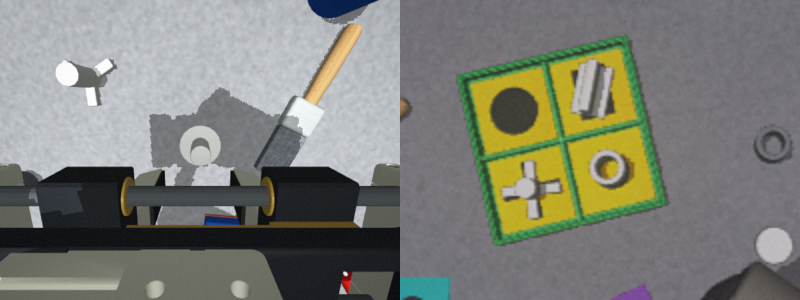

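The bracket stands on the rectangle at crop (592,88), and the flange hub at wrist (200,150) is centred between the fingers. The scraper lies clear of them. Descend and grip.

jog_arm(
  series="0.1 -1.2 1.6 30 0; 0.1 0 0 32 0; 0.1 0 0 28 0; 0.1 0 0 15 0; 0.1 0 0 0 0; 0.1 0 0 0 0; -1 0 0 0 0; -1 0 0 0 0",
)

```text
time: 19.87
ee_pos: [0.567, -0.3159, 0.0271]
orientation: [0.001, 0.996, -0.09, 0.001]
wrist_force: [0.0, 0.2, 0.1]
gripper_width: 0.0415
gripper_force: 0.0
```

jog_arm(
  series="-1 0 0 0 0; -1 0 0 0 0; -1 0 0 0 0; -1 0 0 0 0; -1 0 0 0 0; -1 0 0 0 0",
)

```text
time: 20.37
ee_pos: [0.5661, -0.3159, 0.026]
orientation: [0.0, 0.996, -0.09, 0.001]
wrist_force: [-0.5, 1.2, 5.3]
gripper_width: 0.0238
gripper_force: 20.0
```

jog_arm(
  series="-1 0 0 -10 0; -1 0 0 -30 0; -1 0 0 -38 0; -1 0 0 -22 0; -1 0 0 0 0; -1 0 0 0 0",
)

```text
time: 20.87
ee_pos: [0.5662, -0.3161, 0.1268]
orientation: [0.001, 0.996, -0.09, 0.001]
wrist_force: [-0.1, -0.0, -2.3]
gripper_width: 0.0233
gripper_force: 20.0
```

```bash
python3 -c "
from h import *
go(596.6,238,125)"
```

```text
dtool [ -70.  -550.5    0.8] rows>= 14.0 yaw -10.4 ee [ 566.2 -316.1  126.8] w 23.3 t 20.87
```

jog_arm(
  series="-1 -2 -18 -1 0; -1 -4 -30 0 0; -1 -4.5 -36 0 0; -1 -4.5 -36 0 0; -1 -4.5 -36 0 0; -1 -4.5 -36 0 0; -1 -4.5 -36 0 0; -1 -4.5 -36 0 0",
)

```text
time: 21.53
ee_pos: [0.5791, -0.0472, 0.1242]
orientation: [-0.0, 0.996, -0.09, -0.002]
wrist_force: [0.2, 0.0, -0.2]
gripper_width: 0.0234
gripper_force: 20.0
```

jog_arm(
  series="-1 -4.5 -36 0 0; -1 -4.5 -36 0 0; -1 -4.5 -36 0 0; -1 -4.5 -36 0 0; -1 -4.5 -36 0 0; -1 -4.5 -36 0 0; -1 -4.5 -36 0 0; -1 -3 -22 0 0",
)

```text
time: 22.2
ee_pos: [0.5941, 0.2298, 0.1239]
orientation: [0.0, 0.996, -0.089, -0.002]
wrist_force: [0.9, -0.7, -0.4]
gripper_width: 0.0237
gripper_force: 20.0
```

jog_arm(
  series="-1 0 0 0 0; -1 0 0 0 0; -1 0 0 0 0",
)

```text
time: 22.45
ee_pos: [0.5951, 0.2253, 0.1245]
orientation: [0.001, 0.996, -0.09, -0.001]
wrist_force: [-0.5, -0.1, -0.5]
gripper_width: 0.0236
gripper_force: 20.0
```

```bash
python3 -c "
from h import *
go(597,238,33)"
```

```text
dtool [ -0.2 -13.   91.5] rows>= 3.0 yaw -10.4 ee [595.1 225.3 124.5] w 23.6 t 22.45
```

jog_arm(
  series="-1 -0.2 -13 10 0; -1 0 0 30 0; -1 0 0 30 0; -1 0 0 12 0; -1 0 0 8 0; -1 0 0 2 0; -1 0 0 0 0; -1 0 0 0 0",
)

```text
time: 23.12
ee_pos: [0.5995, 0.2386, 0.0354]
orientation: [-0.0, 0.996, -0.091, 0.001]
wrist_force: [-0.5, 0.5, 0.1]
gripper_width: 0.0237
gripper_force: 20.0
```

jog_arm(
  series="-0.3 0 0 0 0; 0 0 0 0 0; 0.1 0 0 0 0; 0.1 0 0 0 0; 0.1 0 0 0 0; 0.1 0 0 -20 0; 0.1 0 0 -35 0; 0.1 0 0 -40 0",
)

```text
time: 23.78
ee_pos: [0.5969, 0.2381, 0.1278]
orientation: [0.001, 0.996, -0.09, -0.002]
wrist_force: [1.3, 1.1, 1.5]
gripper_width: 0.0504
gripper_force: 0.0
```

jog_arm(
  series="0.1 0 0 -40 0; 0.1 -10 36 -10 0; 0.1 -10 38 0 0; 0.1 -10 38 0 0; 0.1 -10 38 0 0; 0.1 -10 38 0 0; 0.1 -10 38 0 0; 0.1 0 0 0 0",
)

```text
time: 24.45
ee_pos: [0.496, 0.0222, 0.1792]
orientation: [0.001, 0.996, -0.093, -0.001]
wrist_force: [1.3, 0.8, 0.6]
gripper_width: 0.0505
gripper_force: 0.0
```

```bash
python3 - <<'E'
from h import *
go(597,238,33)
ims=[]
for cam in("top","side"):
  q,d=optics.read_camera(cam);c=optics.calibration(cam);X=cloud(c,d)*1000
  ims.append(cv2.resize(q[170:320,170:370] if cam=="top" else q[130:400,150:510],(400,300)))
  m=((d>0)&(X[...,0]>440)&(X[...,0]<700)&(X[...,1]<290)&(X[...,1]>-260)&(X[...,2]>50)&(X[...,2]<70)).astype(np.uint8)
  n,L=cv2.connectedComponents(m)
  for i in range(1,n):
    t=X[L==i]
    if len(t)>25:
      r=cv2.minAreaRect(t[:,:2].astype(np.float32)); print(cam,len(t),np.round(r[0],1),np.round(r[1],1),np.median(t[:,2]).round(1))
cv2.imwrite("pics/f.png",np.hstack(ims))
E
```

```text
dtool [  59.6 -231.   145.6] rows>= 7.0 yaw -10.6 ee [496.   22.2 179.2] w 50.5 t 24.45
top 85 [ 674.3 -197.3] [20.8 23.3] 55.6
top 154 [619.7 146.6] [12.4 59.9] 61.4
top 92 [599.  239.1] [21.2 21.9] 61.3
top 33 [529.2 140.6] [ 7.  29.4] 61.9
top 97 [503.5 215.3] [22.3 23.4] 61.7
side 191 [553.7 -60.8] [37.7 40.4] 54.1
side 254 [619.6 147. ] [12.9 61.4] 59.9
side 321 [526.7 126. ] [38.7 39.6] 59.3
side 182 [599.  240.3] [24.4 23.1] 60.3
side 191 [504.  216.1] [23.3 23.4] 60.3
```

View pics/f.png

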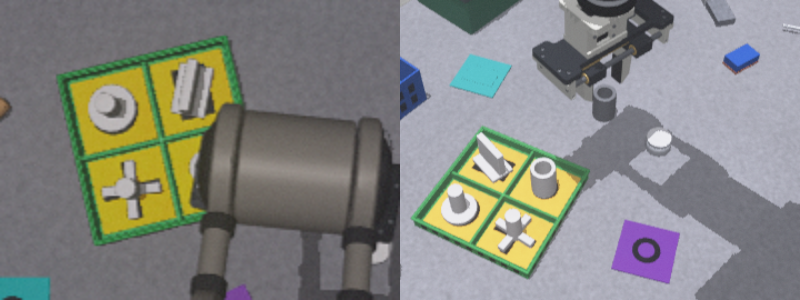

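All four parts stand upright in their own bays: axes within about 3 mm of centre, tops at about 61.5 mm. The tripod and grey sleeve haven't moved, and the arm is clear.

jog_arm(
  series="0.1 0 0 0 0; 0.1 0 0 0 0; 0.1 0 0 0 0; 0.1 0 0 0 0",
)

```text
time: 24.88
ee_pos: [0.4989, 0.028, 0.1788]
orientation: [0.0, 0.996, -0.09, -0.0]
wrist_force: [-0.5, -0.2, 0.2]
gripper_width: 0.0507
gripper_force: 0.0
```

```bash
python3 -c "
from station import workorder
print(workorder.sign_off())"
```

```text
the job is handed in; nothing more can be done
None
```

The job is handed in at about 25 s: all four white parts stand upright in their own bays, measured within about 3 mm of centre, and the three-armed handle and grey sleeve have not moved; sign-off returned no verdict.

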